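# Hold the keyed spindle home in the rewinder's pulley hub

## Robot

A 6-joint arm with a two-finger parallel gripper is mounted at the origin on the work surface. World frame = base frame: x ahead of the robot, y to its left, z up, the work surface at z = 0. Lengths are in m, angles in degrees, forces in N, time in s.
With the tool pointing down it reaches from about 0.4 to 0.825 m from the base axis. Payload 7 kg.
Tool frame: the origin (TCP) lies midway between the tips of the shut fingers; the grasp point (between the pads) lies 19 mm behind it; z points along the fingers, y is the line along which they close (so a half turn about z gives the same grasp; the last joint's range is limited). The gripper opens to 88 mm and grips with 3 to 60 N. Pads are 19 mm wide; open, the fingers measure 130 mm over their backs; the gripper's body (78 mm by 193 mm) begins 47 mm behind the grasp point.
Start: joints at [-54.139, 20.546, 0.682, 0, -70.136, -16.507], TCP at [0.224, -0.637, 0.227] pointing down, gripper open.
Joint ranges: [-176.03, 176.03], [-82.01, 121.73], [-58.28, 71.71], [-173.87, 95.51], [-174.79, -0.11], [-173.66, 173.66]. Speed limits (degrees/s): [136.94, 136.94, 172.46, 180, 180, 180].

## Interface

Orientations are given as [roll, pitch, yaw] about the fixed x, y, z axes, in that order (R = Rz(yaw) Ry(pitch) Rx(roll)).
In Python, from plant import telemetry, viewer, workorder gives the robot as it stands. The module is installed in compiled form; this text tells all that it offers.
- The arm moves only by the tool carry_out, never from a script. Its argument "rows" is a list of rows, each a list of 6 numbers: the shift along the tool's x, y, z in m, then the turn, a rotation vector about the tool's x, y, z in rad. In form: [[tx, ty, tz, ax, ay, az], ...]. A call has 1 to 8 rows; each row is the pose to reach, as a shift and turn from the pose commanded when the call began, along the tool's axes at that moment; what a row does not reach only later rows make up. A row lasts 1/8 s, in which the tool goes at most 62.5 mm and 10.7 degrees, less where a joint would pass 70% of its speed; a pose out of reach is approached as far as the arm can. A call with a gripper value outside its range is refused whole. "grip" is the gripper's target within -1 to 1 (fully open at 1, half-way at 0, shut at -1), set as the call begins (left out, the last holds). The fingers move at their own pace and stop on an object; the grip force is fixed at half the most. Time passes only in rows, so rows that repeat a pose let the fingers close. It gives the time, the measured TCP pose, the force, the opening and the grip force at its end, in the units of the state.
- telemetry.get_obs(): the state, without advancing time (a new reading comes with each control period).
- viewer.snapshot(name): name is "scene" or "top" or "wrist"; returns the picture (400x640x3 uint8, red, green, blue); there is no depth.
- viewer.camera_info(name): a dict with "intrinsics" (3x3 intrinsics, pixels), "k1" (the pictures are not rectified: a ray, as slopes to the right and down, at radius r is drawn at 1 + k1 r^2 times it, then the intrinsics apply), "extrinsics" (4x4, takes a point from camera to world coordinates); the wrist camera has in their place "tool_from_camera" (4x4, takes a point from camera to tool coordinates, whose origin is the TCP and whose axes are the flange's). Camera axes: x right, y down, z forward; pixel columns grow to the right and rows downward; lengths in m; the calibration is good to about 2 mm. A picture is of the moment at which its call begins: read the wrist's pose just before it. camera_info takes no time and is no camera call.
- workorder.close_job(): hands the job in; it is judged then, once.
The state is a dict: "clock": time; "joint_pos": joint angles; "qvel": joint speeds; "tau": joint torques, N m; "tool_pos": TCP position; "orientation": TCP orientation; "force": force on the tool from outside, world axes, zero at the start; "moment": the same for the moment, N m; "opening": finger opening in m; "gripper_force": force on a finger pad.
Only numpy, scipy, OpenCV 4.12 (cv2) and the standard library are available. Lean on these libraries where they do the work, as an engineer would, in place of code of your own. Each camera call takes 0.05 s, during which the arm holds its last target. There are 200 camera calls.

## Task

The steel spool spindle stands in its grey slotted rack under a retaining lip: slide it out through the rack's open end, put it upright into the pulley hub of the filament rewinder's drive, turn it until its key slips into the keyway, and keep pushing against the ejector spring until its flange sits flush on the hub. Finish while still gripping the spindle and holding it pressed fully home (the spring pushes it up again if you let go). Leave the other things on the bench where they are.

Things in the scene. Friction and masses are not known exactly. Their poses are not given: they have to be found in the camera images.
- spindle: Loose steel spindle, 0.2 to 0.33 kg, 112 mm long. Origin: centre of its foot; z up its axis; x towards its key. Round shank, diameter 20 mm, z 0 to 48 mm (lowest 4 mm taper to 14 mm); key on its +x side, 6 mm wide, reaching 14 mm from the axis, z 14 to 48 mm; flange, diameter 44 mm, z 48 to 54 mm; square head z 54 to 112 mm. At the start upright in the rack, foot 12 mm above the bench.
- spindle_head (a point): Centre of the spindle's square head, 83 mm above its foot: the place to grip. Head 22 x 22 mm, faces square to the spindle's x and y, its top 29 mm above this point. A pointer tab (8 mm wide, 5 mm thick) sticks out of the +x face right above the key, reaching 27 mm from the axis, 12 to 17 mm below this point: fingertips stay above it.
- spindle_flange (a point): Point on the spindle's axis at the flange's underside, 48 mm above its foot. Axes as the spindle's.
- rack: Grey plastic rack fixed to the bench, 74 mm high. Origin: on the bench, under the spindle axis when at the slot's closed end; open end faces -x (roughly to the robot). At the start the spindle stands 0 to 8 mm from the origin towards -x, key towards +x within 15 degrees. Side walls at y = +/-45 to 50 mm, back wall at x = 34 to 40 mm.
- rack_mouth (a point): Middle of the slot's open end, on the shelf's top, 60 mm above the bench, 34 mm from the rack's origin along its -x. Shelf (6 mm thick) carries the flange; a lip covers it, underside 9 mm and top 14 mm above this point. Both have the same U slot 32 mm wide along the rack's x. The spindle cannot be lifted until slid along -x with its axis 22 mm or more past this point.
- hub: The drive, fixed to the bench: black housing (x -45 to +80 mm, y +/-47 mm, 26 mm high), an upright aluminium pulley hub, diameter 52 mm, top face at 78 mm, that does not turn, and a square motor (x 50 to 78 mm, 69 mm high). Origin: on the bench under the bore's axis; z up; x towards the keyway and the motor.
- hub_face (a point): Centre of the hub's top face: the bore's mouth. Axes as the hub's. Bore diameter 22 mm; keyway 8 mm wide on the +x side, reaching 15 mm from the axis, full depth. With the key out of line the shank enters 14 mm and the key rests on the face (flange 34 mm above it); in line, it goes down until the flange sits on the face.
- ejector (a joint): Sprung plunger at the bottom of the bore: 0 m at rest, grows as it is pressed down, about 0.010 m with the spindle fully home (stop at 0.012 m). It meets the spindle's foot when the flange is still 10 mm above the hub's face, and pushes up with 5 N there, 9 N at home.
- cutters: Bystander, leave it: side cutters with blue grips, 150 mm long, lying flat (20 mm high).
- printed_gear: Bystander, leave it: white printed gear, 54 mm across, 12 mm high.
- screw_jar: Bystander, leave it: small clear screw jar, 44 mm across, 55 mm high.
- screwdriver: Bystander, leave it: screwdriver, 160 mm long, lying.
- scraper: Bystander, leave it: print scraper, 170 mm long, lying.
- wrench: Bystander, leave it: wrench, 130 mm long, lying.
There are look-alikes about, which are no part of the job. Leave any yellow look-alike of the spindle alone.

How it is judged:
By the outcome, as a careful person would: the job done as asked, in the order asked, and still so for the second after the job is handed in, while the arm keeps its last pose, push and grip.
It also fails if it takes over 48 s, if anything falls off the work surface, if the arm or the gripper's body presses on something with over 40 N, if the wrist force passes 120 N, or if a joint passes its speed limit or range.

## Working session

There is one attempt and no reset: what is moved stays moved. The work goes in short steps, Python scripts to look and compute and a tool call to move; the robot and the scene stay as the last step left them, time stands still between calls to the robot, and variables do not carry over. Pictures are saved under pics/ and viewed, at most 10 in all, crops included, and the job is handed in when it is done.

Besides the shell and the picture viewer there is one more tool, called after "Call:" as name([rows], argument=value, ...), one row to a line, values as JSON. carry_out: Moves the arm, as the interface text tells. Its arguments: {"type":"object","properties":{"rows":{"type":"array"},"grip":{"type":"number"}},"required":["rows"]}

```bash
mkdir -p pics; cat > h.py <<'E'
import numpy as np, cv2
from plant import telemetry, viewer, workorder
from scipy.spatial.transform import Rotation as R
def snap(n,f):
    o=telemetry.get_obs(); im=viewer.snapshot(n); cv2.imwrite('pics/'+f,im[:,:,::-1]); return o,im
def T(o):
    M=np.eye(4); M[:3,:3]=R.from_euler('xyz',o['orientation'],degrees=True).as_matrix(); M[:3,3]=o['tool_pos']; return M
def ext(n,o=None):
    c=viewer.camera_info(n)
    return c, (T(o)@np.array(c['tool_from_camera']) if n=='wrist' else np.array(c['extrinsics']))
def px2w(n,uv,z,o=None):
    "pixels -> world points on plane height z"
    c,E=ext(n,o); K=np.array(c['intrinsics']); out=[]
    for (u,v) in uv:
        d=np.array([(u-K[0,2])/K[0,0],(v-K[1,2])/K[1,1]]); s=d.copy()
        for _ in range(30): s=d/(1+c['k1']*(s@s))
        r=E[:3,:3]@np.array([s[0],s[1],1]); out.append(E[:3,3]+r*(z-E[2,3])/r[2])
    return np.array(out)
def w2px(n,P,o=None):
    c,E=ext(n,o); K=np.array(c['intrinsics']); p=(np.atleast_2d(P)-E[:3,3])@E[:3,:3]
    s=p[:,:2]/p[:,2:]; s=s*(1+c['k1']*(s**2).sum(1,keepdims=True))
    return s*[K[0,0],K[1,1]]+[K[0,2],K[1,2]]
E
python3 - <<'E'
from h import *
o,a=snap('scene','scene.png'); o,b=snap('top','top.png')
print(o)
for n in('scene','top','wrist'): print(n,viewer.camera_info(n))
E
```

```text
{'clock': 0.05, 'joint_pos': array([-5.41396669e+01,  2.05901028e+01,  6.34540945e-01, -2.19111909e-02,
       -7.01358833e+01, -1.65045203e+01]), 'qvel': array([-0.0114517 , -0.02484928, -0.00919927,  0.04129332, -0.01730912,
        0.00453655]), 'tau': array([-1.88737453e-03, -5.84671998e+01,  2.94059551e+01,  7.02611849e+00,
        1.02344225e-02, -9.28036025e-05]), 'tool_pos': array([ 0.22351451, -0.63640067,  0.22563792]), 'orientation': array([ 1.79906470e+02, -6.23213054e-03, -1.60651644e+02]), 'force': array([ 0.16967982, -0.852223  ,  0.09084473]), 'moment': array([0.01191313, 0.0085697 , 0.01652873]), 'gripper_force': 0.0, 'opening': 0.08726440274493255}
scene {'intrinsics': array([[405.24797644,   0.        , 323.80372592],
       [  0.        , 405.24797644, 196.90802778],
       [  0.        ,   0.        ,   1.        ]]), 'k1': -0.0001037356933743094, 'extrinsics': array([[ 0.30506731,  0.82563749, -0.47461213,  1.02877465],
       [ 0.95228997, -0.25985708,  0.16005657, -0.1804243 ],
       [ 0.00881738, -0.5007964 , -0.8655202 ,  1.0233296 ],
       [ 0.        ,  
[... 464 characters left out ...]
-02, -9.96301410e-01,
         1.28054316e+00],
       [ 0.00000000e+00,  0.00000000e+00,  0.00000000e+00,
         1.00000000e+00]])}
wrist {'intrinsics': array([[296.71386608,   0.        , 324.86215163],
       [  0.        , 296.71386608, 200.23018782],
       [  0.        ,   0.        ,   1.        ]]), 'k1': 0.010407747619586578, 'tool_from_camera': array([[ 1.82724728e-04, -9.68661095e-01, -2.48386089e-01,
         6.52901375e-02],
       [ 9.99999177e-01, -1.38477661e-04,  1.27568537e-03,
        -2.82267064e-04],
       [-1.27010272e-03, -2.48386118e-01,  9.68660272e-01,
        -1.56918527e-01],
       [ 0.00000000e+00,  0.00000000e+00,  0.00000000e+00,
         1.00000000e+00]])}
```

View pics/top.png

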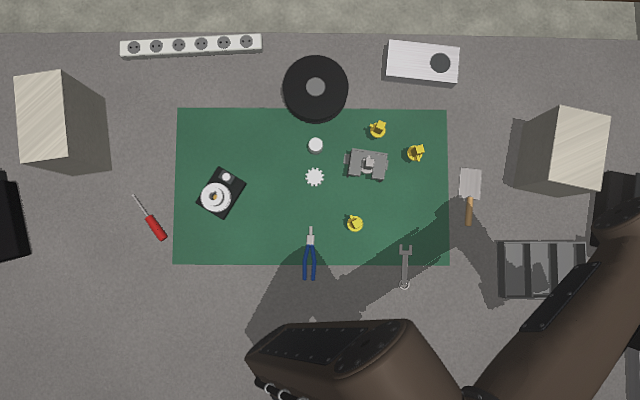

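View pics/scene.png

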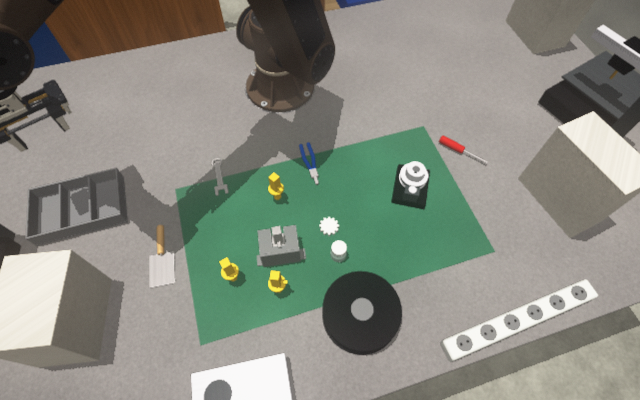

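The top view shows the grey rack with the steel spindle at about (367,165). The rewinder, with its black housing and round hub, is at about (216,196). Three yellow look-alikes stand at (378,129), (416,153) and (354,223). The grey steel spindle in the rack fits the description, and I'll confirm it in an enlarged crop.

```bash
python3 - <<'E'
from h import *
t=cv2.imread('pics/top.png'); s=cv2.imread('pics/scene.png')
def c(i,x,y,w=66,h=50): return cv2.resize(i[y:y+h,x:x+w],None,fx=6,fy=6,interpolation=cv2.INTER_CUBIC)
im=np.vstack([np.hstack([c(t,334,140),c(t,185,165)]),np.hstack([c(s,246,218),c(s,380,158)])])
cv2.imwrite('pics/crop1.png',im); print(im.shape)
print(px2w('top',[(367,165)],.124),px2w('top',[(216,196)],.078),px2w('scene',[(277,236)],.124),px2w('scene',[(412,174)],.078))
E
```

```text
(600, 792, 3)
[[ 0.58134662 -0.14629332  0.124     ]] [[0.49973851 0.26061525 0.078     ]] [[ 0.60587099 -0.15584295  0.124     ]] [[0.51395873 0.25189759 0.078     ]]
```

View pics/crop1.png

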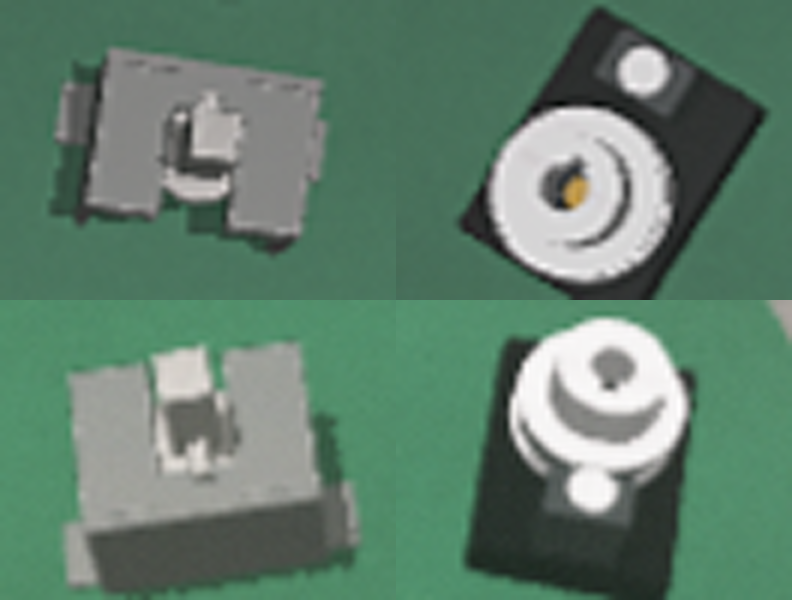

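The crop confirms it: the steel spindle stands in the grey rack's U slot, open towards image-bottom, which is world -x. The head top is at crop (217,136). The hub bore is at crop (563,187), with its keyway towards the motor, up and to the right.

```bash
python3 - <<'E'
from h import *
f=lambda x,y,ox,oy:((x+.5)/6-.5+ox,(y+.5)/6-.5+oy)
t=lambda x,y:f(x,y,334,140)
h=lambda x,y:f(x-396,y,185,165)
s=lambda x,y:f(x,y-300,246,218)
s2=lambda x,y:f(x-396,y-300,380,158)
print('head top',px2w('top',[t(217,136)],.124),px2w('scene',[s(181,372)],.124))
a=px2w('top',[t(108,50),t(322,82),t(88,207),t(157,217),t(230,233),t(298,239)],.074);print('rack top back L,R, front..',a, np.degrees(np.arctan2(*(a[1]-a[0])[:2]))) 
b=px2w('top',[h(563,187),h(578,165)],.078);print('bore',b,px2w('scene',[s2(613,366)],.078))
b=px2w('top',[h(600,8),h(765,112),h(460,222),h(655,298)],.026);print('housing',b)
d=b[1]-b[0];print(np.degrees(np.arctan2(d[1],d[0]))+90)
E
```

```text
head top [[ 0.58877909 -0.15363498  0.124     ]] [[ 0.58828971 -0.15446143  0.124     ]]
rack top back L,R, front.. [[ 0.63660564 -0.1100058   0.074     ]
 [ 0.62261672 -0.20914601  0.074     ]
 [ 0.56340525 -0.10074451  0.074     ]
 [ 0.55904564 -0.13250363  0.074     ]
 [ 0.55192475 -0.16611808  0.074     ]
 [ 0.5494136  -0.19747678  0.074     ]] -171.96845084865777
bore [[0.50034959 0.27041619 0.078     ]
 [0.51044487 0.26385044 0.078     ]] [[0.50037795 0.26945083 0.078     ]]
housing [[0.59049725 0.26670688 0.026     ]
 [0.5411678  0.18695215 0.026     ]
 [0.48765569 0.33050509 0.026     ]
 [0.45234474 0.23719264 0.026     ]]
-31.737386662688323
```

```bash
cat >> h.py <<'E'
def row(p,yaw,base=None):
    "shift and rotvec from present pose to world position p, tool down with x at yaw"
    o=telemetry.get_obs() if base is None else base; M=T(o)
    G=R.from_euler('xyz',[180,0,yaw],degrees=True)
    return np.round(np.r_[M[:3,:3].T@(np.array(p)-M[:3,3]),(R.from_matrix(M[:3,:3]).inv()*G).as_rotvec()],4).tolist()
def st():
    o=telemetry.get_obs(); print({k:np.round(o[k],4).tolist() for k in('clock','joint_pos','tool_pos','orientation','force','opening','gripper_force')})
E
python3 -c "
from h import *
print(row([.588,-.154,.28],-8))"
```

```text
[-0.5037, 0.3345, -0.0539, 0.0007, 0.0019, -2.6643]
```

Call:
carry_out([
  [-0.504,0.3345,-0.054,0,0.002,-2.664],
  [-0.504,0.3345,-0.054,0,0.002,-2.664],
  [-0.504,0.3345,-0.054,0,0.002,-2.664],
  [-0.504,0.3345,-0.054,0,0.002,-2.664],
  [-0.504,0.3345,-0.054,0,0.002,-2.664],
  [-0.504,0.3345,-0.054,0,0.002,-2.664],
  [-0.504,0.3345,-0.054,0,0.002,-2.664],
  [-0.504,0.3345,-0.054,0,0.002,-2.664],
], grip=1)

```text
clock: 1.1
tool_pos: [0.5247, -0.2376, 0.2711]
orientation: [180.0, -0.0, -74.3]
force: [0.7, -1.2, 1.6]
opening: 0.0875
gripper_force: 0.0
```

```bash
python3 -c "
from h import *
st();print(row([.588,-.154,.25],-8))"
```

```text
{'clock': 1.1, 'joint_pos': [-4.8732, 9.7615, -8.163, 0.0533, -72.1051, 20.5177], 'tool_pos': [0.5247, -0.2376, 0.2711], 'orientation': [179.9545, -0.0371, -74.3391], 'force': [0.6951, -1.2288, 1.5918], 'opening': 0.0875, 'gripper_force': 0.0}
[-0.0634, -0.0836, 0.021, 0.0011, -0.0001, -1.1578]
```

Call:
carry_out([
  [-0.063,-0.084,0.021,0,0,-1.15],
  [-0.063,-0.084,0.021,0,0,-1.15],
  [-0.063,-0.084,0.021,0,0,-1.15],
  [-0.063,-0.084,0.021,0,0,-1.15],
  [-0.063,-0.084,0.021,0,0,-1.15],
  [-0.063,-0.084,0.021,0,0,-1.15],
  [-0.063,-0.084,0.021,0,0,-1.15],
  [-0.063,-0.084,0.021,0,0,-1.15],
])

```text
clock: 2.1
tool_pos: [0.5882, -0.1566, 0.2497]
orientation: [179.9, 0.0, -9.0]
force: [-0.1, -0.1, 0.1]
opening: 0.0874
gripper_force: 0.0
```

```bash
python3 - <<'E'
from h import *
st(); o,im=snap('wrist','w1.png')
p=w2px('wrist',[[.5885,-.154,.124]],o)[0]; print(p)
x,y=int(p[0])-100,int(p[1])-75
x=max(x,0);y=max(y,0)
c=im[y:y+150,x:x+200,::-1]; cv2.imwrite('pics/w1c.png',cv2.resize(c,None,fx=4,fy=4,interpolation=cv2.INTER_CUBIC)); print(x,y)
E
```

```text
{'clock': 2.1, 'joint_pos': [3.4899, 13.5829, -6.0816, 0.0489, -70.391, 77.4822], 'tool_pos': [0.5882, -0.1566, 0.2497], 'orientation': [179.943, 0.0443, -9.0115], 'force': [-0.0524, -0.1098, 0.1243], 'opening': 0.0874, 'gripper_force': 0.0}
[322.71584733 195.37136718]
222 120
```

View pics/w1c.png

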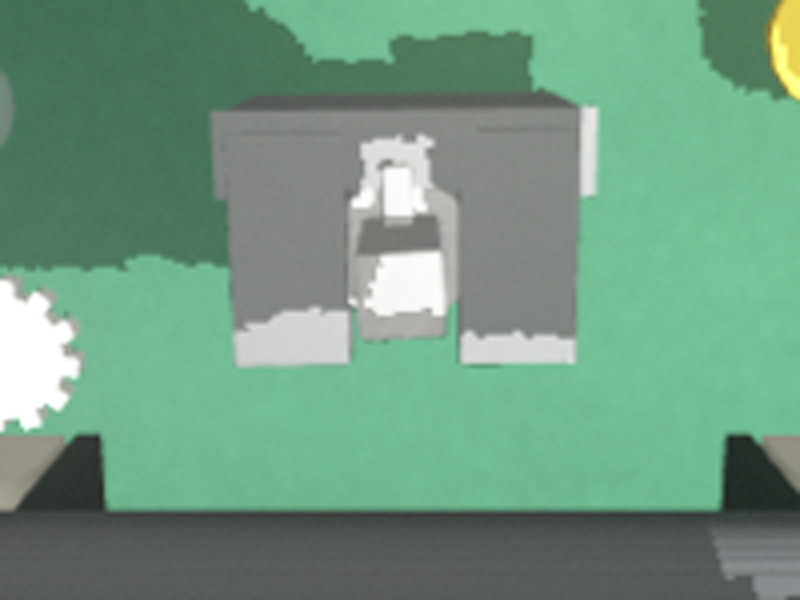

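The crop shows the steel head top centred at (402,295), its pointer tab tip at (398,166), and the slot mouth corners at (349,363) and (460,362).

```bash
python3 - <<'E'
from h import *
o=telemetry.get_obs()
f=lambda l:[((x+.5)/4-.5+222,(y+.5)/4-.5+120) for x,y in l]
c=px2w('wrist',f([(360,254),(442,248),(446,337),(361,340)]),.124,o)[:,:2]
print('corners',c,c.mean(0))
for i in range(4):
    d=c[(i+1)%4]-c[i]; print(np.hypot(*d)*1e3,np.degrees(np.arctan2(d[1],d[0])))
t=px2w('wrist',f([(397.5,166)]),.083,o)[0,:2]; d=t-c.mean(0); print('tab',t,np.hypot(*d),np.degrees(np.arctan2(d[1],d[0])))
m=px2w('wrist',f([(349,363),(460,362),(213,112),(578,107),(235,365),(577,362)]),.074,o)[:,:2]; print(m,m[:2].mean(0))
for i in(2,4):
    d=m[i]-m[i+1]; print(np.hypot(*d),np.degrees(np.arctan2(d[1],d[0]))-90)
E
```

```text
corners [[ 0.60222489 -0.14531565]
 [ 0.60058414 -0.16515003]
 [ 0.57840132 -0.16277532]
 [ 0.58091573 -0.14195286]] [ 0.59053152 -0.15379846]
19.90212474832299 -94.72887734964567
22.309563987159397 173.88966220086033
20.973723718092607 83.11462190848682
21.572870737127538 -8.967868785729118
tab [ 0.61706689 -0.15635552] 0.026658285450052256 -5.504268020374114
[[ 0.56159401 -0.13294095]
 [ 0.55684127 -0.16497045]
 [ 0.63869649 -0.10804298]
 [ 0.62428815 -0.20790645]
 [ 0.56618844 -0.09998043]
 [ 0.55152067 -0.19866376]] [ 0.55921764 -0.1489557 ]
0.10089753836181793 -8.210000250644342
0.09976745060662087 -8.454250447104627
```

```bash
python3 -c "
from h import *
print(row([.590,-.154,.086],-6.5))"
```

```text
[0.0015, -0.003, 0.1637, 0.001, 0.0008, -0.0436]
```

Call:
carry_out([
  [0.0015,-0.003,0.05,0.001,0,-0.044],
  [0.0015,-0.003,0.09,0.001,0,-0.044],
  [0.0015,-0.003,0.12,0.001,0,-0.044],
  [0.0015,-0.003,0.145,0.001,0,-0.044],
  [0.0015,-0.003,0.164,0.001,0,-0.044],
  [0.0015,-0.003,0.164,0.001,0,-0.044],
])

```text
clock: 2.9
tool_pos: [0.5891, -0.154, 0.0844]
orientation: [180.0, 0.2, -6.4]
force: [-0.4, -0.2, 1.0]
opening: 0.0875
gripper_force: 0.0
```

Call:
carry_out([
  [0,0,0,0,0,0],
  [0,0,0,0,0,0],
  [0,0,0,0,0,0],
  [0,0,0,0,0,0],
  [0,0,0,0,0,0],
  [0,0,0,0,0,0],
  [0,0,0,0,0,0],
  [0,0,0,0,0,0],
], grip=-1)

```text
clock: 3.9
tool_pos: [0.5902, -0.154, 0.0859]
orientation: [-180.0, 0.0, -6.3]
force: [-0.3, -0.0, 0.6]
opening: 0.0218
gripper_force: 30.0
```

```bash
python3 -c "
from h import *
st()
u=np.array([-np.cos(np.radians(8.3)),np.sin(np.radians(8.3))])
p=telemetry.get_obs()['tool_pos']
print(row([*(p[:2]+.06*u),p[2]+.0],telemetry.get_obs()['orientation'][2]))"
```

```text
{'clock': 3.9, 'joint_pos': [3.7015, 21.5568, -17.8647, -0.0063, -50.6014, 80.0146], 'tool_pos': [0.5902, -0.154, 0.0859], 'orientation': [-179.9992, 0.0234, -6.2879], 'force': [-0.2972, -0.0452, 0.5556], 'opening': 0.0218, 'gripper_force': 29.9931}
[-0.06, -0.0021, 0.0, -0.0, 0.0004, -0.0]
```

Call:
carry_out([
  [0,0,-0.0015,0,0,0],
  [-0.01,-0.0003,-0.0015,0,0,0],
  [-0.022,-0.0008,-0.0015,0,0,0],
  [-0.034,-0.0012,-0.0015,0,0,0],
  [-0.046,-0.0016,-0.0015,0,0,0],
  [-0.056,-0.002,-0.0015,0,0,0],
  [-0.064,-0.0022,-0.0015,0,0,0],
  [-0.064,-0.0022,-0.0015,0,0,0],
])

```text
clock: 4.9
tool_pos: [0.5264, -0.1448, 0.0876]
orientation: [-180.0, 0.0, -6.3]
force: [-0.3, -0.2, -3.2]
opening: 0.022
gripper_force: 30.0
```

```bash
python3 - <<'E'
from h import *
st()
print('bore dest',row([.5003,.270,.25],-32), row([*telemetry.get_obs()['tool_pos'][:2],.25],-6.3))
E
```

```text
{'clock': 4.9, 'joint_pos': [5.1876, 16.1509, -25.9743, -0.0103, -47.8833, 78.533], 'tool_pos': [0.5264, -0.1448, 0.0876], 'orientation': [-179.9942, 0.0099, -6.2864], 'force': [-0.262, -0.1683, -3.2259], 'opening': 0.022, 'gripper_force': 29.9923}
bore dest [-0.0713, -0.4094, -0.1623, -0.0001, 0.0002, 0.4488] [-0.0, -0.0, -0.1624, -0.0001, 0.0002, 0.0002]
```

Call:
carry_out([
  [0,0,-0.05,0,0,0],
  [0,0,-0.1,0,0,0.0],
  [0,0,-0.14,0,0,0],
  [-0.01,-0.05,-0.15,0,0,0.05],
  [-0.02,-0.1,-0.15,0,0,0.13],
  [-0.03,-0.16,-0.15,0,0,0.2],
  [-0.04,-0.22,-0.15,0,0,0.28],
  [-0.06,-0.28,-0.14,0,0,0.36],
])

```text
clock: 5.9
tool_pos: [0.4989, 0.141, 0.2284]
orientation: [-179.9, -0.1, -27.1]
force: [0.9, 1.7, -3.0]
opening: 0.0216
gripper_force: 30.0
```

```bash
python3 - <<'E'
from h import *
st()
print(row([.449,.302,.20],-32))
E
```

```text
{'clock': 5.9, 'joint_pos': [37.5104, 5.5722, -18.7773, 0.0137, -65.5297, 25.4105], 'tool_pos': [0.4989, 0.141, 0.2284], 'orientation': [-179.8963, -0.0631, -27.0735], 'force': [0.9178, 1.7047, -3.013], 'opening': 0.0216, 'gripper_force': 29.9888}
[-0.1177, -0.1206, 0.0285, -0.0019, -0.001, 0.086]
```

Call:
carry_out([
  [-0.04,-0.04,0.008,-0.001,0,0.03],
  [-0.075,-0.075,0.015,-0.001,0,0.06],
  [-0.1,-0.1,0.022,-0.001,0,0.085],
  [-0.115,-0.119,0.028,-0.001,0,0.085],
  [-0.115,-0.119,0.028,-0.001,0,0.085],
  [-0.115,-0.119,0.028,-0.001,0,0.085],
])

```text
clock: 6.65
tool_pos: [0.4498, 0.2964, 0.1996]
orientation: [179.9, 0.0, -31.8]
force: [0.0, -0.7, -2.5]
opening: 0.0217
gripper_force: 30.0
```

```bash
python3 - <<'E'
from h import *
st(); o,im=snap('wrist','w2.png')
p=w2px('wrist',[[.5003,.270,.078]],o)[0]; print(p)
cv2.imwrite('pics/w2c.png',cv2.resize(im[0:150,225:425,::-1],None,fx=4,fy=4,interpolation=cv2.INTER_CUBIC))
E
```

```text
{'clock': 6.65, 'joint_pos': [54.2413, 8.9378, -18.749, -0.0058, -62.4074, 3.9813], 'tool_pos': [0.4498, 0.2964, 0.1996], 'orientation': [179.9063, 0.0116, -31.7801], 'force': [0.0074, -0.7389, -2.524], 'opening': 0.0217, 'gripper_force': 29.9921}
[321.1765456  135.71735963]
```

View pics/w2.png

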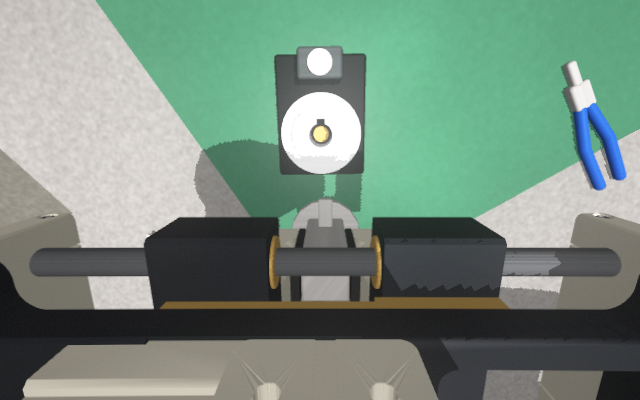

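View pics/w2c.png

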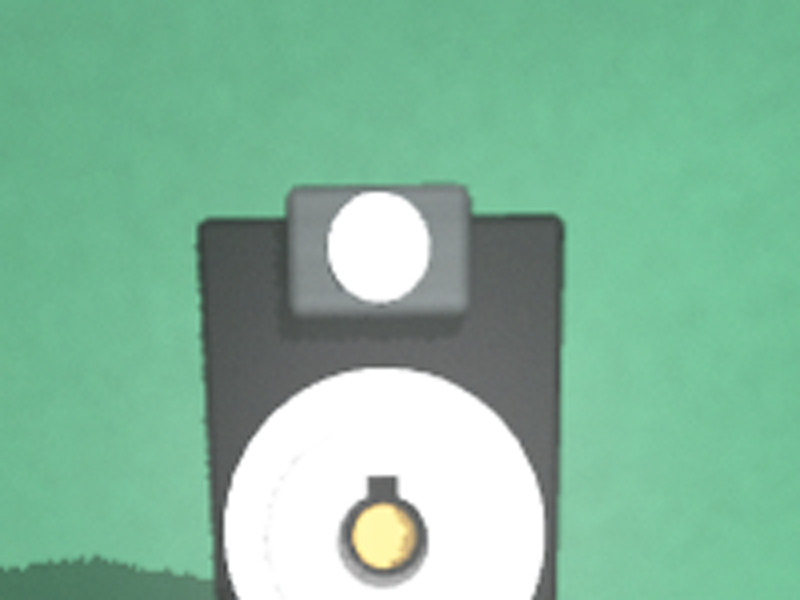

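The crop shows the bore mouth centred at (383,541) and the keyway's outer edge at (383,477). The motor is straight above at (379,250), and the housing's rear corners are at (200,222) and (562,216).

```bash
python3 - <<'E'
from h import *
o=telemetry.get_obs()
f=lambda l:[((x+.5)/4-.5+225,(y+.5)/4-.5) for x,y in l]
b=px2w('wrist',f([(383,541),(383,477),(337,541),(429,541)]),.078,o)[:,:2]; print(b,[np.hypot(*(q-b[0])) for q in b[1:]])
an=lambda d:np.degrees(np.arctan2(d[1],d[0]))
m=px2w('wrist',f([(290,187),(467,184),(290,316),(467,314)]),.069,o)[:,:2]
print('motor',an(m.mean(0)-b[0]),np.hypot(*(m.mean(0)-b[0])),an(m[0]-m[1])-90,an(m[2]-m[3])-90)
h=px2w('wrist',f([(200,222),(562,216)]),.026,o)[:,:2]; print('house',an(h[0]-h[1])-90,an(h.mean(0)-b[0]),np.hypot(*(h.mean(0)-b[0])))
for z in (.16,.20): 
  p=b[0]; print(row([*p,z],-32))
E
```

```text
[[0.50144643 0.26997145]
 [0.51343424 0.26247302]
 [0.50700573 0.2789386 ]
 [0.49588565 0.26100539]] [np.float64(0.014139806836115442), np.float64(0.010550619269429693), np.float64(0.010550469075231597)]
motor -30.982065511884805 0.06283934325696132 -30.92539582007462 -31.20133816527907
house -30.939597074554484 -31.053166896085827 0.07834159094553361
[0.0576, -0.005, 0.0398, 0.0013, 0.0002, 0.0032]
[0.0576, -0.005, -0.0002, 0.0013, 0.0002, 0.0032]
```

```bash
python3 - <<'E'
from h import *
o=telemetry.get_obs(); im=cv2.imread('pics/w2.png')
M=T(o); g=lambda P:w2px('wrist',np.array(P)@M[:3,:3].T+M[:3,3],o)
# tool coords: z down; spindle z=s -> tool z=73mm-s ; spindle y = -tool y
tab=[[.027,-.004,.002],[.027,.004,.002],[.011,.004,.002],[.011,-.004,.002]]
a=np.linspace(-1.5,1.5,25); fl=[[.022*np.cos(t),.022*np.sin(t),.019] for t in a]
hd=[[.011,-.011,-.039],[.011,.011,-.039]]
c=cv2.resize(im[185:335,225:425],None,fx=4,fy=4,interpolation=cv2.INTER_CUBIC)
for P,col in((tab,(0,0,255)),(fl,(255,0,0)),(hd,(0,255,255))):
    for p in g(P): cv2.circle(c,tuple(int(v) for v in ((p-[225,185])*4+1.5)),2,col,-1)
cv2.imwrite('pics/w2d.png',c)
E
```

```text
(no output)
```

View pics/w2d.png

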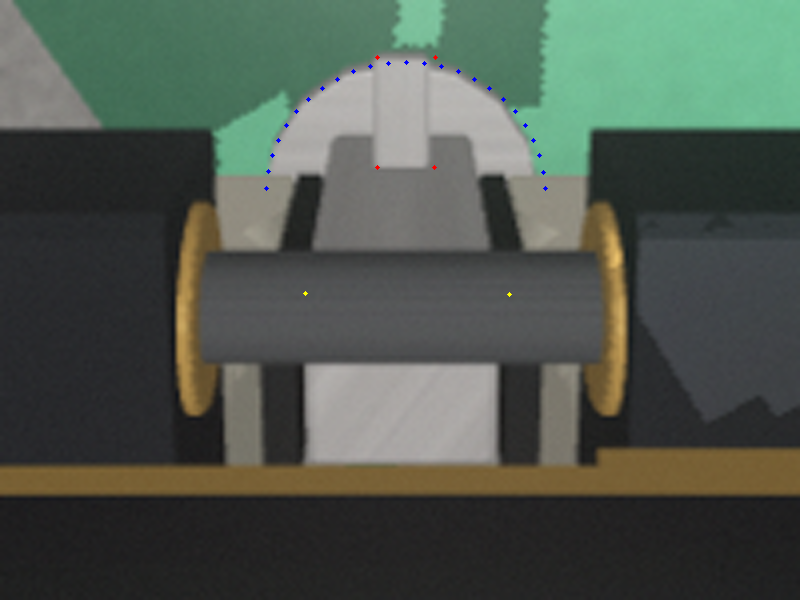

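The overlay matches the held spindle to about 1 mm. The tab is centred 6 crop pixels left of the prediction, about 0.8 mm, and its tip height agrees. I'll move over the bore.

```bash
python3 - <<'E'
from h import *
print(row([.5000,.2697,.16],-31.1))
E
```

```text
[0.0565, -0.004, 0.0398, 0.0013, 0.0002, -0.0125]
```

Call:
carry_out([
  [0.02,-0.002,0,0.001,0,-0.0125],
  [0.042,-0.004,0.0,0.001,0,-0.0125],
  [0.0565,-0.004,0.01,0.001,0,-0.0125],
  [0.0565,-0.004,0.025,0.001,0,-0.0125],
  [0.0565,-0.004,0.04,0.001,0,-0.0125],
  [0.0565,-0.004,0.04,0.001,0,-0.0125],
  [0.0565,-0.004,0.04,0.001,0,-0.0125],
])

```text
clock: 7.58
tool_pos: [0.4995, 0.2708, 0.1599]
orientation: [180.0, 0.0, -31.0]
force: [-0.6, 0.7, -2.3]
opening: 0.0219
gripper_force: 30.0
```

```bash
python3 - <<'E'
from h import *
st();print(row([.5000,.2697,.145],-31.1))
E
```

```text
{'clock': 7.575, 'joint_pos': [48.1849, 13.6185, -18.3658, -0.0039, -58.0193, 10.7895], 'tool_pos': [0.4995, 0.2708, 0.1599], 'orientation': [179.9971, 0.0039, -31.0276], 'force': [-0.612, 0.7473, -2.2957], 'opening': 0.0219, 'gripper_force': 29.9923}
[0.0009, 0.0007, 0.0149, 0.0001, 0.0001, 0.0013]
```

Now I'll lower it slowly, 5 mm into the bore.

Call:
carry_out([
  [0.0009,0.0007,0.003,0,0,0],
  [0.0009,0.0007,0.006,0,0,0],
  [0.0009,0.0007,0.009,0,0,0],
  [0.0009,0.0007,0.011,0,0,0],
  [0.0009,0.0007,0.013,0,0,0],
  [0.0009,0.0007,0.015,0,0,0],
  [0.0009,0.0007,0.015,0,0,0],
])

```text
clock: 8.45
tool_pos: [0.5002, 0.2693, 0.1446]
orientation: [180.0, 0.0, -31.1]
force: [1.3, -0.6, -2.5]
opening: 0.0217
gripper_force: 30.0
```

```bash
python3 - <<'E'
from h import *
st();print(telemetry.get_obs()['moment'])
E
```

```text
{'clock': 8.45, 'joint_pos': [48.0287, 14.4454, -19.4748, -0.0109, -56.0852, 10.9055], 'tool_pos': [0.5002, 0.2693, 0.1446], 'orientation': [179.9964, 0.0099, -31.0719], 'force': [1.3119, -0.5967, -2.4546], 'opening': 0.0217, 'gripper_force': 29.9918}
[-0.04642363 -0.28740378  0.06311225]
```

Call:
carry_out([
  [0,0,0.002,0,0,0],
  [0,0,0.004,0,0,0],
  [0,0,0.006,0,0,0],
  [0,0,0.008,0,0,0],
  [0,0,0.01,0,0,0],
  [0,0,0.012,0,0,0],
  [0,0,0.012,0,0,0],
])

```text
clock: 9.32
tool_pos: [0.5001, 0.2693, 0.1325]
orientation: [180.0, 0.0, -31.1]
force: [2.7, -0.7, -4.4]
opening: 0.0218
gripper_force: 30.0
```

```bash
python3 - <<'E'
from h import *
st();print(telemetry.get_obs()['moment'])
E
```

```text
{'clock': 9.325, 'joint_pos': [48.0305, 15.1423, -20.3163, -0.014, -54.5488, 10.9052], 'tool_pos': [0.5001, 0.2693, 0.1325], 'orientation': [179.9949, 0.0126, -31.0724], 'force': [2.7375, -0.722, -4.3937], 'opening': 0.0218, 'gripper_force': 29.9911}
[-0.07834999 -1.21681757  0.02882108]
```

Call:
carry_out([
  [0.0004,-0.0002,0.0,0,0,0],
  [0.0004,-0.0002,0.003,0,0,0],
  [0.0004,-0.0002,0.006,0,0,0],
  [0.0004,-0.0002,0.009,0,0,0],
  [0.0004,-0.0002,0.011,0,0,0],
  [0.0004,-0.0002,0.013,0,0,0],
  [0.0004,-0.0002,0.015,0,0,0],
  [0.0004,-0.0002,0.015,0,0,0],
])

```text
clock: 10.32
tool_pos: [0.5003, 0.2692, 0.1175]
orientation: [180.0, 0.0, -31.1]
force: [0.2, -0.6, -2.9]
opening: 0.0219
gripper_force: 30.0
```

```bash
python3 - <<'E'
from h import *
st();print(telemetry.get_obs()['moment'])
E
```

```text
{'clock': 10.325, 'joint_pos': [47.9968, 16.0757, -21.2776, -0.0239, -52.6792, 10.9408], 'tool_pos': [0.5003, 0.2692, 0.1175], 'orientation': [179.9717, 0.0248, -31.0768], 'force': [0.2154, -0.5844, -2.8873], 'opening': 0.0219, 'gripper_force': 29.992}
[-0.06663732  0.05333043 -0.01689324]
```

Call:
carry_out([
  [0,0,0.003,0,0,0],
  [0,0,0.006,0,0,0],
  [0,0,0.008,0,0,0],
  [0,0,0.01,0,0,0],
  [0,0,0.012,0,0,0],
  [0,0,0.013,0,0,0],
  [0,0,0.014,0,0,0],
  [0,0,0.014,0,0,0],
])

```text
clock: 11.32
tool_pos: [0.5006, 0.2693, 0.104]
orientation: [-180.0, 0.0, -31.1]
force: [-1.6, -0.4, 5.0]
opening: 0.022
gripper_force: 30.0
```

```bash
python3 - <<'E'
from h import *
st();print(telemetry.get_obs()['moment'])
E
```

```text
{'clock': 11.325, 'joint_pos': [47.9972, 16.9357, -22.1497, -0.0102, -50.908, 10.9443], 'tool_pos': [0.5006, 0.2693, 0.104], 'orientation': [-179.9921, 0.0065, -31.0649], 'force': [-1.5964, -0.393, 5.0293], 'opening': 0.022, 'gripper_force': 29.9941}
[-0.36722875  1.17518145 -0.01525866]
```

Call:
carry_out([
  [-0.0002,0.0001,0.001,0,0,0],
  [-0.0002,0.0001,0.0015,0,0,0],
  [-0.0002,0.0001,0.002,0,0,0],
  [-0.0002,0.0001,0.002,0,0,0],
])

```text
clock: 11.82
tool_pos: [0.5006, 0.2694, 0.1038]
orientation: [-179.9, -0.0, -31.0]
force: [-6.8, -2.5, 19.7]
opening: 0.0219
gripper_force: 30.0
```

```bash
python3 - <<'E'
from h import *
st();print(telemetry.get_obs()['moment'])
E
```

```text
{'clock': 11.825, 'joint_pos': [48.0227, 16.9142, -22.2284, 0.0372, -50.7938, 10.9238], 'tool_pos': [0.5006, 0.2694, 0.1038], 'orientation': [-179.9429, -0.0404, -31.0301], 'force': [-6.7923, -2.5228, 19.7035], 'opening': 0.0219, 'gripper_force': 30.0022}
[-1.21846013  3.16530159 -0.0741729 ]
```

Call:
carry_out([
  [-0.0004,0.0001,0.0,0,0,0],
  [-0.0004,0.0001,0.0,0,0,0],
  [-0.0004,0.0001,0,0,0,0],
  [-0.0004,0.0001,0,0,0,0],
])

```text
clock: 12.32
tool_pos: [0.5006, 0.2694, 0.1038]
orientation: [-179.9, -0.1, -31.0]
force: [-5.2, -3.9, 20.0]
opening: 0.0219
gripper_force: 30.0
```

```bash
python3 - <<'E'
from h import *
st();print(telemetry.get_obs()['moment'])
o,a=snap('scene','s3.png'); o,b=snap('wrist','w3.png')
c=lambda i,x,y:cv2.resize(i[y:y+100,x:x+130,::-1],None,fx=3,fy=3,interpolation=cv2.INTER_CUBIC)
p=w2px('scene',[[.5005,.27,.09]])[0]; q=w2px('wrist',[[.5185,.259,.083]],o)[0]; print(p,q)
cv2.imwrite('pics/c3.png',np.hstack([c(a,int(p[0])-65,int(p[1])-50),c(b,int(q[0])-65,max(0,int(q[1])-50))]))
E
```

```text
{'clock': 12.325, 'joint_pos': [48.0421, 16.8992, -22.2615, 0.0692, -50.7621, 10.8837], 'tool_pos': [0.5006, 0.2694, 0.1038], 'orientation': [-179.9344, -0.0673, -31.0306], 'force': [-5.1503, -3.8553, 20.0405], 'opening': 0.0219, 'gripper_force': 30.0026}
[-1.51731399  2.35475694 -0.07833375]
[416.83089287 166.15489882] [325.65722846 201.51043424]
```

View pics/c3.png

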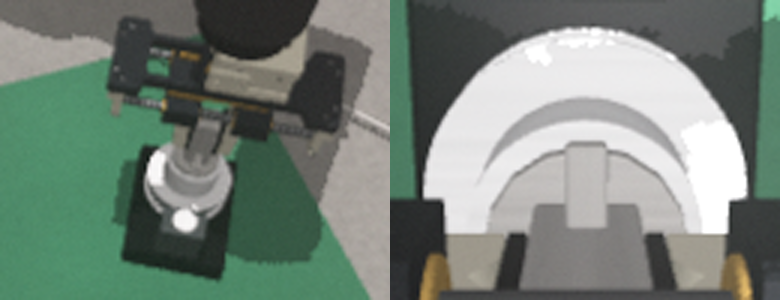

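The right crop shows the flange seated on the hub face, with a thin contact line around (590,155) and the tab over the keyway. The TCP has stalled at 0.1038 m (0.1039 m expected at home) under a 20 N push, so the spindle is home.

```bash
python3 -c "
from h import *
print(workorder.close_job())"
```

```text
the job is handed in; nothing more can be done
None
```

The spindle is fully home in the hub: key in the keyway, flange flush on the face, still gripped and pressed down at about 20 N. The job was handed in at about 12 s on the robot's clock, and no verdict came back.

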